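Find and tag the soft spring leaf

TASK

One of the three clamped spring leaves has gone soft. Press the blue ball at the end of each leaf down to its stop, gently enough not to overload it, and feel how hard it pushes back; then put the red tag fully home in the tag hole in front of the soft leaf and let go of it. Do not disturb the green tag, the bottles or the glassware.

Things in the scene. Friction and masses are not known exactly. Their poses are not given: they have to be found in the camera images.
- fixture: Fixed grey test fixture 180 x 380 x 25 mm (x, y, z) with three look-alike bays at y = +130 (left), 0, -130 mm (right). Origin: centre of its underside; x runs from the tag-hole side to the clamp side, z up. In each bay a steel leaf along x, at z = 56 mm, is clamped at x = +55 to +85 mm (clamp 36 mm wide, 72 mm high); its free end bears a blue ball. Which bay has the soft leaf varies.
- knob_left (a point): Top of the left bay's blue ball (22 mm diameter) at rest, 67 mm above the table: press here straight down. It goes down 12 mm, evenly springy, to a hard stop (10 N there for a good leaf, less than half for the soft one), and springs back; over 24 N on it bends the leaf. An orange pointer (scale post 46 mm to +y, 75 mm high) is left at the lowest point reached. This point does not follow the ball.
- hole_left (a point): Centre of the mouth of the left bay's tag hole, in the top of the fixture, 25 mm above the table, 58 mm in front (-x) of the ball: diameter 17 mm, 21 mm deep, vertical; axes as the fixture's.
- knob_middle (a point): Top of the middle bay's blue ball (22 mm diameter) at rest, 67 mm above the table: press here straight down. It goes down 12 mm, evenly springy, to a hard stop (10 N there for a good leaf, less than half for the soft one), and springs back; over 24 N on it bends the leaf. An orange pointer (scale post 46 mm to +y, 75 mm high) is left at the lowest point reached. This point does not follow the ball.
- hole_middle (a point): Centre of the mouth of the middle bay's tag hole, in the top of the fixture, 25 mm above the table, 58 mm in front (-x) of the ball: diameter 17 mm, 21 mm deep, vertical; axes as the fixture's.
- knob_right (a point): Top of the right bay's blue ball (22 mm diameter) at rest, 67 mm above the table: press here straight down. It goes down 12 mm, evenly springy, to a hard stop (10 N there for a good leaf, less than half for the soft one), and springs back; over 24 N on it bends the leaf. An orange pointer (scale post 46 mm to +y, 75 mm high) is left at the lowest point reached. This point does not follow the ball.
- hole_right (a point): Centre of the mouth of the right bay's tag hole, in the top of the fixture, 25 mm above the table, 58 mm in front (-x) of the ball: diameter 17 mm, 21 mm deep, vertical; axes as the fixture's.
- tag_red: Red marking tag: 18 mm long shank of 14 mm diameter with a tapered foot, and above it a round grip of 22 mm diameter, 37 mm tall (55 mm in all, 30 g). Origin: centre of the foot's end; z up along the tag. It starts in a hole of the holder, its foot 7 mm above the table and its shoulder on the holder's top; seated in the fixture it looks the same.
- tag_green: Green marking tag, to be left alone: 18 mm long shank of 14 mm diameter with a tapered foot, and above it a round grip of 22 mm diameter, 37 mm tall (55 mm in all, 30 g). Origin: centre of the foot's end; z up along the tag. It starts in a hole of the holder, its foot 7 mm above the table and its shoulder on the holder's top; seated in the fixture it looks the same.
- holder: White tag holder block, fixed, 50 x 130 x 25 mm; origin: centre of its underside. Two tag holes 17 mm wide and 21 mm deep at y = -36 and +36 mm; which tag is in which varies. The tags' 37 mm grips stand free above the block; fingers that close along the block's x axis clear the other tag.
- bottle_red: White bottle with red cap, 60 mm diameter, 130 mm tall, a loose bystander; origin: centre of its underside.
- bottle_blue: White bottle with blue cap, 56 mm diameter, 120 mm tall, a loose bystander; origin: centre of its underside.
- amber_1: Amber jar with brass cap, 52 mm diameter, 100 mm tall, a loose bystander; origin: centre of its underside.
- amber_2: Amber jar with brass cap, 52 mm diameter, 100 mm tall, a loose bystander; origin: centre of its underside.
- beaker: Glass beaker, 60 mm diameter, 70 mm tall, a loose bystander; origin: centre of its underside.
- vial: Small amber vial with white cap, 26 mm diameter, 50 mm tall, a loose bystander; origin: centre of its underside.
Mind the look-alikes: they are no part of the job. There is more than one size of the holder; the one meant has the size given above.

How it is judged:
On the way, in this order (a step that is already met when the one before it is completed fails the run):
1. all three leaves have been pressed to their stops (each orange drag pointer beyond 11 mm) (z of each of pointer_p, pointer_q, pointer_r in the frame of fixture below 0.0413 m), for 0.1 s.
2. the red tag is fully home in the tag hole of the bay with the soft leaf (horizontal distance between tag_red and bay_q below 0.004 m and z of tag_red in the frame of fixture below 0.0105 m and angle between tag_red's own z axis and vertical below 0.12 rad), for 0.2 s.
At the end, for the whole second after the job is handed in: All three drag pointers beyond 11 mm; the red tag at rest, upright within 7 degrees, within 4 mm of the centre of the soft leaf's tag hole, its foot at least 14.5 mm below the mouth (fully home: 18); green tag and loose bystanders within 30 mm of their starts (all of step 1 and all of step 2 and linear speed of tag_red below 0.02 m/s and distance of each of tag_green, bottle_red, bottle_blue, amber_1, amber_2, beaker, vial from where it was at the start of the episode below 0.03 m); the robot touches nothing.
It fails at once if a leaf is loaded with more than 24 N (contact force between anything else and leaf_p_c0 above 24 N or contact force between anything else and leaf_p_c1 above 24 N or contact force between anything else and leaf_q_c0 above 24 N or contact force between anything else and leaf_q_c1 above 24 N or contact force between anything else and leaf_r_c0 above 24 N or contact force between anything else and leaf_r_c1 above 24 N).
It fails at once if the green tag, a bottle, a jar, the beaker or the vial is moved by more than 30 mm or tipped (distance of any of tag_green, bottle_red, bottle_blue, amber_1, amber_2, beaker, vial from where it was at the start of the episode above 0.03 m or angle between any of tag_green, bottle_red, bottle_blue, amber_1, amber_2, beaker, vial's own z axis and vertical above 0.5 rad).
It also fails if it takes over 72 s, if anything falls off the work surface, if the arm or the gripper's body presses on something with over 40 N, if the wrist force passes 120 N, or if a joint passes its speed limit or range.

ROBOT

A 6-joint arm with a two-finger parallel gripper is mounted at the origin on the work surface. World frame = base frame: x ahead of the robot, y to its left, z up, the work surface at z = 0. Lengths are in m, angles in rad, forces in N, time in s.
With the tool pointing down it reaches from about 0.225 to 0.725 m from the base axis. Payload 3.1 kg.
Tool frame: the origin (TCP) lies midway between the tips of the shut fingers; the grasp point (between the pads) lies 19 mm behind it; z points along the fingers, y is the line along which they close (so a half turn about z gives the same grasp; the last joint's range is limited). The gripper opens to 85 mm and grips with 20 to 120 N. Pads are 22 mm wide; open, the fingers measure 114 mm over their backs; the gripper's body (76 mm by 85 mm) begins 54 mm behind the grasp point. The pads swing forward as they close: fully open they stand 13 mm farther back than shut.
Start: joints at [-1.298, 0.048, 0.099, 1.622, 0, 1.443], TCP at [0.205, -0.483, 0.231] pointing down, gripper open.
Joint ranges: [-2.91, 2.91], [-0.99, 1.94], [-1.21, 1.42], [-2.12, 2.29], [-1.49, 1.47], [-3.14, 3.14]. Speed limits (rad/s): [2.79, 2.79, 3.14, 3.14, 3.14, 3.14].

INTERFACE

Orientations are given as a unit quaternion [w, x, y, z].
In Python, from bench import bot gives the robot as it stands. The module is installed in compiled form; this text tells all that it offers.
- The arm moves only by the tool drive_tool, never from a script. Its argument "plan" is a list that holds one entry, the list of rows, each a list of 7 numbers: the turn, a rotation vector about the tool's x, y, z normalised to -1 to 1, where 1 is 1.5 rad, then the shift along the tool's x, y, z normalised to -1 to 1, where 1 is 10 cm, then the closure, from 0 (fully open) to 1 (shut). A call has 1 to 12 rows; each row shifts and turns the commanded pose from where the row before left it, along the tool's axes as they then stand; what a row does not reach is not made up. A row lasts 1/10 s, in which the tool goes at most 50 mm and 8.59 degrees, less where a joint would pass 70% of its speed; a pose out of reach is approached as far as the arm can. A call with a number of a shift or a turn outside -1 to 1 is refused whole. A call with a gripper value outside its range is refused whole. The fingers move at their own pace and stop on an object; the grip force is fixed at half the most. Time passes only in rows, so rows that do not move let the fingers close. It gives the time, the measured TCP pose, the force, the opening and the grip force at its end, in the units of the state.
- bot.observe(): the state, without advancing time (a new reading comes with each control period).
- bot.snapshot(name): name is "side" or "top"; returns the picture (480x640x3 uint8, red, green, blue); there is no depth.
- bot.get_calibration(name): a dict with "camera_matrix" (3x3 intrinsics, pixels), "R" (3x3) and "t" (3): a world point X has camera coordinates R X + t. Camera axes: x right, y down, z forward; pixel columns grow to the right and rows downward; lengths in m; the calibration is good to about 2 mm. A picture is of the moment at which its call begins. get_calibration takes no time and is no camera call.
- bot.close_job(): hands the job in; it is judged then, once.
The state is a dict: "time": time; "joint_positions": joint angles; "dq": joint speeds; "joint_torque": joint torques, N m; "eef_pos": TCP position; "eef_rot": TCP orientation; "force": force on the tool from outside, world axes, zero at the start; "torque": the same for the moment, N m; "finger_gap": opening from 0.0 (shut) to 1.0 (fully open); "gripper_force": force on a finger pad.
Only numpy, scipy, OpenCV 4.12 (cv2) and the standard library are available. Lean on these libraries where they do the work, as an engineer would, in place of code of your own. Each camera call takes 0.05 s, during which the arm holds its last target. There are 200 camera calls.

## Working session

There is one attempt and no reset: what is moved stays moved. The work goes in short steps, Python scripts to look and compute and a tool call to move; the robot and the scene stay as the last step left them, time stands still between calls to the robot, and variables do not carry over. Pictures are saved under pics/ and viewed, at most 10 in all, crops included, and the job is handed in when it is done.

Besides the shell and the picture viewer there is one more tool, called after "Call:" by a JSON object that holds its "op" and its "data". drive_tool: Moves the arm, as the interface text tells. Its arguments: {"type":"object","properties":{"plan":{"type":"array"}},"required":["plan"]}

```bash
mkdir -p pics; python3 - <<'E'
from bench import bot
import cv2,numpy as np
for n in("top","side"):
    im=bot.snapshot(n); cv2.imwrite(f"pics/{n}0.png",im[:,:,::-1])
    c=bot.get_calibration(n); print(n,c["camera_matrix"],c["R"],c["t"])
s=bot.observe(); print({k:np.round(v,4) for k,v in s.items()})
E
```

```text
top [[480.52278916   0.         319.33836794]
 [  0.         480.52278916 237.89020456]
 [  0.           0.           1.        ]] [[ 0.00240728 -0.99999578  0.00162385]
 [-0.99807308 -0.00250332 -0.06199879]
 [ 0.0620026  -0.00147147 -0.9980749 ]] [0.15246348 0.57686597 1.17664402]
side [[540.60450477   0.         312.64550872]
 [  0.         540.60450477 252.79168077]
 [  0.           0.           1.        ]] [[-0.71541199 -0.6986947  -0.00337717]
 [-0.36306524  0.37587312 -0.85258608]
 [ 0.59696676 -0.60872417 -0.52257589]] [0.47681193 0.20086876 0.89213141]
{'time': np.float64(0.1), 'joint_positions': array([-1.2978,  0.0487,  0.0977,  1.622 ,  0.    ,  1.443 ]), 'dq': array([-0.0016, -0.0007,  0.0049,  0.0002, -0.0002, -0.0014]), 'joint_torque': array([ 2.60000e-03, -3.39852e+01,  3.20935e+01,  1.59000e-02,
       -1.00000e-04,  0.00000e+00]), 'eef_pos': array([ 0.2047, -0.4828,  0.2302]), 'eef_rot': array([-1.100e-03,  9.800e-01,  1.991e-01, -1.000e-04]), 'force': array([ 0.3381,  0.0912, -0.4963]), 'torque': array([ 0.0537, -0.0051, -0.0076]), 'gripper_force': np.float64(0.0), 'finger_gap': np.float64(1.0035)}
```

View pics/top0.png

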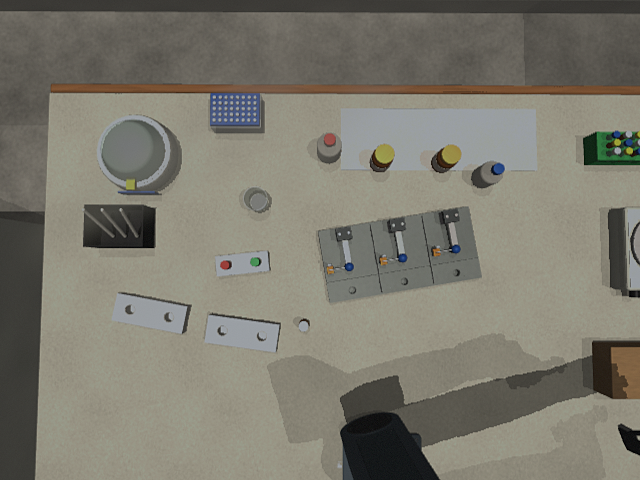

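View pics/side0.png

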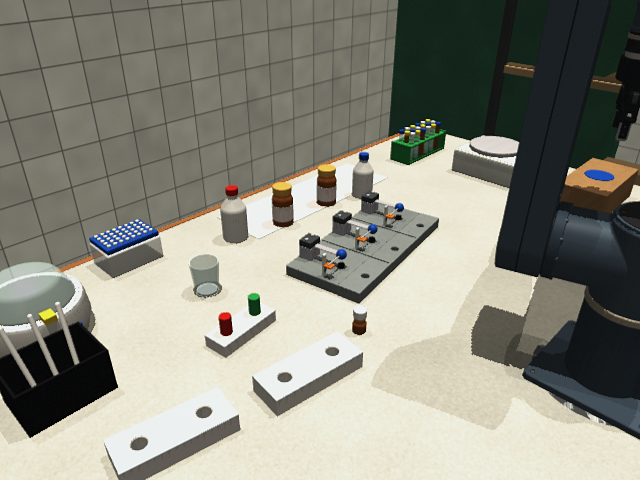

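The top view shows the fixture with blue balls at about (349,267), (402,258) and (456,249), and the red and green tags at (225,265) and (255,262). There are three white blocks: (243,264) holds the two tags and is about 53 px long (127 mm), while (150,313) and (243,333) are empty and larger. The first fits 130 mm. Next I'll measure positions and confirm the holder in a crop.

```bash
cat > h.py <<'E'
from bench import bot
import cv2,numpy as np
def cal(n):
    c=bot.get_calibration(n); return np.array(c["camera_matrix"]),np.array(c["R"]),np.array(c["t"])
def ray(n,uv):
    K,R,t=cal(n); d=R.T@np.linalg.solve(K,[uv[0],uv[1],1]); return -R.T@t,d
def plane(n,uv,z):
    o,d=ray(n,uv); return o+d*(z-o[2])/d[2]
def tri(a,b):
    A=[];B=[]
    for n,uv in(("top",a),("side",b)):
        o,d=ray(n,uv); d=d/np.linalg.norm(d); P=np.eye(3)-np.outer(d,d); A.append(P);B.append(P@o)
    return np.linalg.lstsq(np.vstack(A),np.hstack(B),rcond=None)[0]
def proj(n,X):
    K,R,t=cal(n); p=K@(R@np.array(X)+t); return p[:2]/p[2]
def blobs(im,lo,hi,roi,amin=8):
    x0,y0,x1,y1=roi; h=cv2.cvtColor(im[y0:y1,x0:x1],cv2.COLOR_RGB2HSV)
    m=cv2.inRange(h,lo,hi); k,_,st,c=cv2.connectedComponentsWithStats(m)
    return [(round(c[i][0]+x0,1),round(c[i][1]+y0,1),int(st[i][4])) for i in range(1,k) if st[i][4]>=amin]
RED=((0,150,50),(6,255,255));GRN=((50,120,30),(75,255,255));BLU=((105,150,40),(125,255,255))
E
python3 - <<'E'
from h import *
T=cv2.imread("pics/top0.png")[:,:,::-1];S=cv2.imread("pics/side0.png")[:,:,::-1]
bt=sorted(blobs(T,*BLU,(320,215,490,300),15));bs=sorted(blobs(S,*BLU,(320,190,420,270),15))
print(bt,bs)
for a,b in zip(bt,bs): print("ball",tri(a,b).round(4),plane("top",a,.056).round(4))
for n,c in(("r",RED),("g",GRN)):
    a=blobs(T,*c,(210,245,275,280));b=blobs(S,*c,(205,285,270,340));print(n,a,b)
    print(tri(a[0],b[0]).round(4),plane("top",a[0],.0435).round(4))
# holder outline, fixture outline
h=cv2.cvtColor(T,cv2.COLOR_RGB2HSV)
m=cv2.inRange(h,(0,0,150),(180,40,255))
for c in cv2.findContours(m,0,2)[0]:
    if 500<cv2.contourArea(c)<6000:
        r=cv2.minAreaRect(c);q=[plane("top",p,.025) for p in cv2.boxPoints(r)]
        print("white",np.round(r[0]),np.array(r[1]).round(),[round(np.linalg.norm(q[i]-q[i+1])*1e3) for i in(0,1)],plane("top",r[0],.025).round(3),np.round([x[:2] for x in q],3).tolist())
m=cv2.inRange(h[195:310,310:490],(0,0,50),(180,60,125))
c=max(cv2.findContours(cv2.morphologyEx(m,3,np.ones((9,9))),0,2)[0],key=cv2.contourArea)+[310,195]
q=[plane("top",p,.025) for p in cv2.boxPoints(cv2.minAreaRect(c))];print("fix",np.round(q,3).tolist())
cv2.imwrite("pics/c1.png",np.hstack([cv2.resize(T[235:290,200:280],(400,275),interpolation=2),cv2.resize(S[280:360,195:285],(309,275),interpolation=2)])[:,:,::-1])
E
```

```text
[(np.float64(348.5), np.float64(266.6), 51), (np.float64(402.1), np.float64(257.6), 53), (np.float64(455.4), np.float64(248.7), 53)] [(np.float64(341.3), np.float64(253.6), 68), (np.float64(372.6), np.float64(228.4), 59), (np.float64(399.2), np.float64(207.0), 46)]
ball [0.5044 0.083  0.0554] [0.5053 0.0839 0.056 ]
ball [ 0.5262 -0.0459  0.055 ] [ 0.5272 -0.0448  0.056 ]
ball [ 0.5481 -0.1745  0.054 ] [ 0.5489 -0.1732  0.056 ]
r [(np.float64(224.7), np.float64(264.6), 54)] [(np.float64(225.4), np.float64(323.5), 253)]
[0.5083 0.3817 0.0432] [0.5095 0.3831 0.0435]
g [(np.float64(254.7), np.float64(261.4), 58)] [(np.float64(254.0), np.float64(304.0), 217)]
[0.5164 0.3095 0.0422] [0.5174 0.3105 0.0435]
white [612. 444.] [57. 30.] [74, 133] [ 0.08  -0.552  0.025] [[0.116, -0.484], [0.156, -0.546], [0.045, -0.619], [0.005, -0.558]]
white [527. 436.] [ 43. 208.] [507, 102] [ 0.099 -0.348  0.025] [[0.07, -0.093], [0.227, -0.575], [0.129, -0.604], [-0.026, -0.125]]
white [632. 248.] [80. 14.] [35, 198] [ 0.553 -0.618  0.025] [[0.652, -0.605], [0.652, -0.64], [0.455, -0.632], [0.455, -0.597]]
fix [[0.595, 0.166, 0.025], [0.66, -0.218, 0.025], [0.48, -0.245, 0.025], [0.416, 0.136, 0.025]]
```

View pics/c1.png

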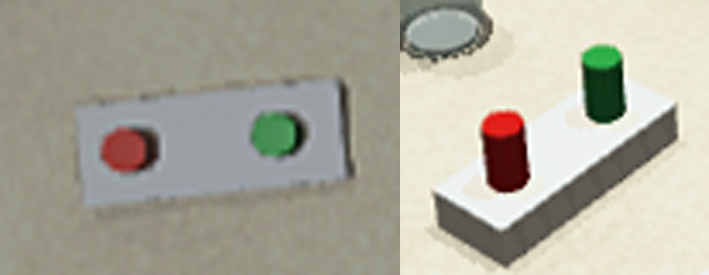

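The holder at (243,264), red tag left and green tag right, is the one meant: the tags are 72 mm apart. First I turn the tool and shut the fingers.

Call:
{"op": "drive_tool", "data": {"plan": [[[0,0,-0.099,0,0,0,1],[0,0,-0.099,0,0,0,1],[0,0,-0.099,0,0,0,1],[0,0,-0.099,0,0,0,1],[0,0,-0.099,0,0,0,1],[0,0,-0.099,0,0,0,1],[0,0,-0.099,0,0,0,1],[0,0,-0.099,0,0,0,1],[0,0,-0.099,0,0,0,1],[0,0,0,0,0,0,1],[0,0,0,0,0,0,1]]]}}

```text
time: 1.2
eef_pos: [0.2048, -0.4831, 0.2308]
eef_rot: [-0.0, 0.647, 0.762, 0.0]
force: [0.1, -0.5, 0.4]
finger_gap: 0.001
gripper_force: 0.0
```

```bash
cat >> h.py <<'E'
def shift(X):
    from scipy.spatial.transform import Rotation as Ro
    s=bot.observe(); w,x,y,z=s["eef_rot"]
    R=Ro.from_quat([x,y,z,w]).as_matrix()
    return (R.T@(np.array(X)-s["eef_pos"])*10).round(3)
E
python3 -c "
from h import *
print(shift([.5485,-.174,.12]))"
```

```text
[2.49  3.895 1.111]
```

Call:
{"op": "drive_tool", "data": {"plan": [[[0,0,0,0.2075,0.3246,0,1],[0,0,0,0.2075,0.3246,0,1],[0,0,0,0.2075,0.3246,0,1],[0,0,0,0.2075,0.3246,0,1],[0,0,0,0.2075,0.3246,0,1],[0,0,0,0.2075,0.3246,0,1],[0,0,0,0.2075,0.3246,0,1],[0,0,0,0.2075,0.3246,0,1],[0,0,0,0.2075,0.3246,0,1],[0,0,0,0.2075,0.3246,0,1],[0,0,0,0.2075,0.3246,0,1],[0,0,0,0.2075,0.3246,0,1]]]}}

```text
time: 2.4
eef_pos: [0.5487, -0.172, 0.2312]
eef_rot: [-0.0, 0.647, 0.763, -0.0]
force: [-0.4, -1.0, 0.7]
finger_gap: 0.003
gripper_force: 0.0
```

Call:
{"op": "drive_tool", "data": {"plan": [[[0,0,0,0,0,0.3,1],[0,0,0,0,0,0.4,1],[0,0,0,0,0,0.4,1],[0,0,0,0,0,0.2,1],[0,0,0,0,0,0,1],[0,0,0,0,0,0,1]]]}}

```text
time: 3.0
eef_pos: [0.5475, -0.1732, 0.1014]
eef_rot: [-0.0, 0.646, 0.763, -0.0]
force: [-0.8, -0.5, 1.8]
finger_gap: 0.001
gripper_force: 0.0
```

```bash
python3 - <<'E'
from h import *
print(shift([.5485,-.174,.08]),bot.observe()["eef_pos"],bot.observe()["force"])
T=bot.snapshot("top");S=bot.snapshot("side")
print(blobs(T,*BLU,(320,215,490,300),5),blobs(S,*BLU,(320,190,420,270),5))
cv2.imwrite("pics/c2.png",np.hstack([cv2.resize(T[200:310,310:490],(450,275),interpolation=2),cv2.resize(S[150:250,350:470],(330,275),interpolation=2)])[:,:,::-1])
E
```

```text
[-0.009  0.008  0.214] [ 0.54753831 -0.17323197  0.10143274] [-0.76008163 -0.47176811  1.79891557]
[(np.float64(454.3), np.float64(248.8), 32), (np.float64(402.1), np.float64(257.6), 53), (np.float64(348.5), np.float64(266.5), 52)] [(np.float64(399.1), np.float64(207.0), 48), (np.float64(372.5), np.float64(228.3), 61), (np.float64(341.3), np.float64(253.6), 68)]
```

View pics/c2.png

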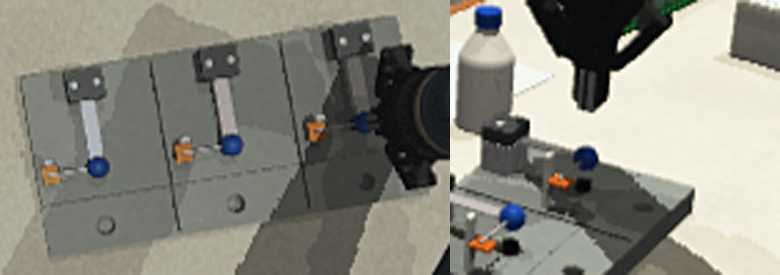

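The gripper hangs over the right ball, with its tips in line with it in both views. Now I lower it to just above the ball.

Call:
{"op": "drive_tool", "data": {"plan": [[[0,0,0,0,0,0.1,1],[0,0,0,0,0,0.1,1],[0,0,0,0,0,0.1,1],[0,0,0,0,0,0,1],[0,0,0,0,0,0,1],[0,0,0,0,0,0,1]]]}}

```text
time: 3.7
eef_pos: [0.5478, -0.1733, 0.0715]
eef_rot: [0.0, 0.646, 0.763, 0.0]
force: [0.1, 0.1, -0.3]
finger_gap: -0.0
gripper_force: 0.0
```

Call:
{"op": "drive_tool", "data": {"plan": [[[0,0,0,0,0,0.02,1],[0,0,0,0,0,0.02,1],[0,0,0,0,0,0.02,1],[0,0,0,0,0,0.02,1],[0,0,0,0,0,0,1],[0,0,0,0,0,0,1],[0,0,0,0,0,0,1]]]}}

```text
time: 4.4
eef_pos: [0.5477, -0.1734, 0.0636]
eef_rot: [0.0, 0.646, 0.763, -0.0]
force: [-1.7, -0.0, 2.5]
finger_gap: -0.001
gripper_force: 1.4
```

Call:
{"op": "drive_tool", "data": {"plan": [[[0,0,0,0,0,0.02,1],[0,0,0,0,0,0.02,1],[0,0,0,0,0,0.02,1],[0,0,0,0,0,0,1],[0,0,0,0,0,0,1],[0,0,0,0,0,0,1]]]}}

```text
time: 5.0
eef_pos: [0.5474, -0.1736, 0.0581]
eef_rot: [0.0, 0.646, 0.763, -0.0]
force: [-2.4, -0.3, 6.6]
finger_gap: 0.001
gripper_force: 3.6
```

Call:
{"op": "drive_tool", "data": {"plan": [[[0,0,0,0,0,0.01,1],[0,0,0,0,0,0.005,1],[0,0,0,0,0,0.005,1],[0,0,0,0,0,0,1],[0,0,0,0,0,0,1],[0,0,0,0,0,0,1]]]}}

```text
time: 5.6
eef_pos: [0.5474, -0.1736, 0.0565]
eef_rot: [0.0, 0.646, 0.763, -0.0]
force: [-4.5, 0.0, 8.5]
finger_gap: -0.004
gripper_force: 4.3
```

Call:
{"op": "drive_tool", "data": {"plan": [[[0,0,0,0,0,0.005,1],[0,0,0,0,0,0.005,1],[0,0,0,0,0,0,1],[0,0,0,0,0,0,1],[0,0,0,0,0,0,1]]]}}

```text
time: 6.1
eef_pos: [0.5474, -0.1736, 0.0557]
eef_rot: [0.0, 0.646, 0.763, -0.0]
force: [-4.2, -0.5, 9.6]
finger_gap: -0.001
gripper_force: 4.6
```

Call:
{"op": "drive_tool", "data": {"plan": [[[0,0,0,0,0,0.005,1],[0,0,0,0,0,0,1],[0,0,0,0,0,0,1],[0,0,0,0,0,0,1]]]}}

```text
time: 6.5
eef_pos: [0.5474, -0.1736, 0.0553]
eef_rot: [0.0, 0.646, 0.763, -0.0]
force: [-4.8, 0.5, 8.7]
finger_gap: -0.001
gripper_force: 4.8
```

Call:
{"op": "drive_tool", "data": {"plan": [[[0,0,0,0,0,0.005,1],[0,0,0,0,0,0,1],[0,0,0,0,0,0,1],[0,0,0,0,0,0,1]]]}}

```text
time: 6.9
eef_pos: [0.5474, -0.1736, 0.0548]
eef_rot: [0.0, 0.646, 0.763, -0.0]
force: [-4.8, 0.1, 9.4]
finger_gap: 0.0
gripper_force: 4.9
```

Call:
{"op": "drive_tool", "data": {"plan": [[[0,0,0,0,0,0.005,1],[0,0,0,0,0,0,1],[0,0,0,0,0,0,1],[0,0,0,0,0,0,1]]]}}

```text
time: 7.3
eef_pos: [0.5474, -0.1737, 0.0546]
eef_rot: [0.0, 0.646, 0.763, -0.0]
force: [-5.2, 1.1, 10.9]
finger_gap: -0.001
gripper_force: 5.4
```

Right leaf: the stop is reached at about 10 N, so it is good. On to the middle one.

Call:
{"op": "drive_tool", "data": {"plan": [[[0,0,0,0,0,-0.1,1],[0,0,0,0,0,-0.2,1],[0,0,0,0,0,-0.2,1],[0,0,0,0.3,0,0,1],[0,0,0,0.4,0.012,0,1],[0,0,0,0.4,0,0,1],[0,0,0,0.197,0,0,1],[0,0,0,0,0,0.15,1],[0,0,0,0,0,0.15,1],[0,0,0,0,0,0,1],[0,0,0,0,0,0,1]]]}}

```text
time: 8.4
eef_pos: [0.5264, -0.0459, 0.0711]
eef_rot: [-0.001, 0.646, 0.763, -0.001]
force: [-0.6, 0.7, -0.4]
finger_gap: -0.006
gripper_force: 0.0
```

Call:
{"op": "drive_tool", "data": {"plan": [[[0,0,0,0,0,0,1],[0,0,0,0,0,0,1]]]}}

```text
time: 8.6
eef_pos: [0.528, -0.0459, 0.0734]
eef_rot: [0.001, 0.646, 0.763, 0.0]
force: [0.2, 0.1, -1.0]
finger_gap: 0.004
gripper_force: 0.0
```

Call:
{"op": "drive_tool", "data": {"plan": [[[0,0,0,0,0,0.02,1],[0,0,0,0,0,0.02,1],[0,0,0,0,0,0.02,1],[0,0,0,0,0,0.02,1],[0,0,0,0,0,0.02,1],[0,0,0,0,0,0.02,1],[0,0,0,0,0,0,1],[0,0,0,0,0,0,1],[0,0,0,0,0,0,1]]]}}

```text
time: 9.5
eef_pos: [0.5273, -0.0452, 0.0609]
eef_rot: [-0.0, 0.646, 0.763, -0.0]
force: [-1.6, -0.4, 1.9]
finger_gap: -0.003
gripper_force: 1.0
```

Call:
{"op": "drive_tool", "data": {"plan": [[[0,0,0,0,0,0.02,1],[0,0,0,0,0,0.01,1],[0,0,0,0,0,0,1],[0,0,0,0,0,0,1],[0,0,0,0,0,0,1]]]}}

```text
time: 10.0
eef_pos: [0.5275, -0.0452, 0.0579]
eef_rot: [0.0, 0.646, 0.763, 0.0]
force: [-1.9, -0.4, 2.8]
finger_gap: -0.002
gripper_force: 1.5
```

Call:
{"op": "drive_tool", "data": {"plan": [[[0,0,0,0,0,0.01,1],[0,0,0,0,0,0.01,1],[0,0,0,0,0,0.005,1],[0,0,0,0,0,0,1],[0,0,0,0,0,0,1],[0,0,0,0,0,0,1]]]}}

```text
time: 10.6
eef_pos: [0.5274, -0.0452, 0.0554]
eef_rot: [0.0, 0.646, 0.763, 0.0]
force: [-2.5, -0.5, 3.2]
finger_gap: 0.004
gripper_force: 1.9
```

Call:
{"op": "drive_tool", "data": {"plan": [[[0,0,0,0,0,0.005,1],[0,0,0,0,0,0,1],[0,0,0,0,0,0,1],[0,0,0,0,0,0,1]]]}}

```text
time: 11.0
eef_pos: [0.5274, -0.0452, 0.0549]
eef_rot: [0.0, 0.646, 0.763, 0.0]
force: [-1.1, -1.5, 4.1]
finger_gap: -0.001
gripper_force: 2.0
```

Call:
{"op": "drive_tool", "data": {"plan": [[[0,0,0,0,0,0.005,1],[0,0,0,0,0,0,1],[0,0,0,0,0,0,1],[0,0,0,0,0,0,1]]]}}

```text
time: 11.4
eef_pos: [0.5275, -0.0452, 0.0548]
eef_rot: [0.0, 0.646, 0.763, 0.0]
force: [-2.2, -0.8, 6.4]
finger_gap: -0.002
gripper_force: 2.8
```

The middle leaf gives about 4 N at its stop, so it is the soft one. Now the left leaf.

Call:
{"op": "drive_tool", "data": {"plan": [[[0,0,0,0,0,-0.1,1],[0,0,0,0,0,-0.2,1],[0,0,0,0,0,-0.2,1],[0,0,0,0.3,0,0,1],[0,0,0,0.4,-0.008,0,1],[0,0,0,0.4,0,0,1],[0,0,0,0.206,0,0,1],[0,0,0,0,0,0.15,1],[0,0,0,0,0,0.15,1],[0,0,0,0,0,0,1],[0,0,0,0,0,0,1],[0,0,0,0,0,0,1]]]}}

```text
time: 12.6
eef_pos: [0.5055, 0.0834, 0.0751]
eef_rot: [0.0, 0.646, 0.763, 0.0]
force: [-0.7, -0.9, 0.0]
finger_gap: 0.001
gripper_force: 0.0
```

Call:
{"op": "drive_tool", "data": {"plan": [[[0,0,0,0,0,0.02,1],[0,0,0,0,0,0.02,1],[0,0,0,0,0,0.02,1],[0,0,0,0,0,0.02,1],[0,0,0,0,0,0.02,1],[0,0,0,0,0,0.02,1],[0,0,0,0,0,0,1],[0,0,0,0,0,0,1],[0,0,0,0,0,0,1]]]}}

```text
time: 13.5
eef_pos: [0.5047, 0.0834, 0.0625]
eef_rot: [-0.0, 0.646, 0.763, -0.0]
force: [-2.2, -1.5, 4.3]
finger_gap: -0.002
gripper_force: 1.8
```

Call:
{"op": "drive_tool", "data": {"plan": [[[0,0,0,0,0,0.02,1],[0,0,0,0,0,0.01,1],[0,0,0,0,0,0,1],[0,0,0,0,0,0,1],[0,0,0,0,0,0,1]]]}}

```text
time: 14.0
eef_pos: [0.5047, 0.0834, 0.0596]
eef_rot: [-0.0, 0.646, 0.763, -0.0]
force: [-3.1, -0.8, 5.2]
finger_gap: -0.001
gripper_force: 3.0
```

Stiff again, so this leaf is good. I continue to its stop.

Call:
{"op": "drive_tool", "data": {"plan": [[[0,0,0,0,0,0.02,1],[0,0,0,0,0,0.02,1],[0,0,0,0,0,0,1],[0,0,0,0,0,0,1],[0,0,0,0,0,0,1]]]}}

```text
time: 14.5
eef_pos: [0.5046, 0.0834, 0.0562]
eef_rot: [-0.0, 0.646, 0.763, -0.0]
force: [-5.0, -0.6, 8.7]
finger_gap: -0.005
gripper_force: 4.4
```

Call:
{"op": "drive_tool", "data": {"plan": [[[0,0,0,0,0,0.005,1],[0,0,0,0,0,0.005,1],[0,0,0,0,0,0,1],[0,0,0,0,0,0,1],[0,0,0,0,0,0,1]]]}}

```text
time: 15.0
eef_pos: [0.5047, 0.0834, 0.0554]
eef_rot: [0.0, 0.646, 0.763, -0.0]
force: [-5.2, -1.0, 9.2]
finger_gap: -0.003
gripper_force: 4.7
```

Call:
{"op": "drive_tool", "data": {"plan": [[[0,0,0,0,0,0.005,1],[0,0,0,0,0,0,1],[0,0,0,0,0,0,1],[0,0,0,0,0,0,1]]]}}

```text
time: 15.4
eef_pos: [0.5047, 0.0834, 0.055]
eef_rot: [0.0, 0.646, 0.763, -0.0]
force: [-4.6, -0.2, 10.6]
finger_gap: -0.004
gripper_force: 4.9
```

Call:
{"op": "drive_tool", "data": {"plan": [[[0,0,0,0,0,0.004,1],[0,0,0,0,0,0,1],[0,0,0,0,0,0,1],[0,0,0,0,0,0,1]]]}}

```text
time: 15.8
eef_pos: [0.5047, 0.0834, 0.0546]
eef_rot: [0.0, 0.646, 0.763, -0.0]
force: [-5.6, -1.4, 9.7]
finger_gap: -0.005
gripper_force: 5.0
```

Call:
{"op": "drive_tool", "data": {"plan": [[[0,0,0,0,0,-0.1,1],[0,0,0,0,0,-0.3,1],[0,0,0,0,0,-0.4,1],[0,0,0,0,0,-0.2,1],[0,0,0,0,0,0,1],[0,0,0,0,0,0,1]]]}}

```text
time: 16.4
eef_pos: [0.5054, 0.0836, 0.1529]
eef_rot: [0.0, 0.646, 0.763, 0.0]
force: [-0.1, -0.2, -0.0]
finger_gap: -0.0
gripper_force: 0.0
```

```bash
python3 - <<'E'
from h import *
s=bot.observe();print(s["eef_pos"],s["eef_rot"])
T=bot.snapshot("top");S=bot.snapshot("side")
cv2.imwrite("pics/s3.png",cv2.resize(S[180:300,270:450],(720,480),interpolation=2)[:,:,::-1])
h=cv2.cvtColor(T,cv2.COLOR_RGB2HSV)
# tag top discs: brightest part
for n,c in(("r",RED),("g",GRN)):
    x,y=(225,265) if n=="r" else (255,262)
    m=cv2.inRange(h,*c)[y-12:y+12,x-12:x+12]; v=h[y-12:y+12,x-12:x+12,2]
    print(v[m>0].min(),v[m>0].max()); k=(m>0)&(v>0.75*v[m>0].max()); p=np.argwhere(k).mean(0)
    print(n,k.sum(),p[::-1]+[x-12,y-12],plane("top",p[::-1]+[x-12,y-12],.062).round(4),plane("top",blobs(T,*c,(210,245,275,280))[0],.058).round(4))
b=tri(blobs(T,*RED,(210,245,275,280))[0],blobs(S,*RED,(205,285,270,340))[0]);print(b)
# dark holes in fixture
g=cv2.cvtColor(T,cv2.COLOR_RGB2GRAY)
a=np.radians(9.63);ux=np.array([np.cos(a),np.sin(a),0])
for bl in([.5053,.0837,.025],[.5271,-.0452,.025],[.5487,-.1735,.025]):
    X=np.array(bl)-.058*ux; u,v=proj("top",X).round().astype(int); w=g[v-7:v+8,u-7:u+8].astype(float)
    k=w<np.median(w)*.75; p=np.argwhere(k).mean(0)[::-1]+[u-7,v-7]
    print("hole pred",X.round(4),(u,v),"seen",p.round(1),k.sum(),plane("top",p,.025).round(4))
E
```

```text
[0.50544839 0.08363022 0.15291961] [2.42914788e-04 6.45835651e-01 7.63476310e-01 4.20962592e-04]
101 165
r 51 [224.52941176 264.56862745] [0.5094 0.3799 0.062 ] [0.5094 0.3802 0.058 ]
30 157
g 49 [254.28571429 261.44897959] [0.517 0.309 0.062] [0.517  0.3088 0.058 ]
[0.50828966 0.38171706 0.04304903]
hole pred [0.4481 0.074  0.025 ] (np.int64(352), np.int64(290)) seen [354.9 289.9] 75 [0.4483 0.0662 0.025 ]
hole pred [ 0.4699 -0.0549  0.025 ] (np.int64(404), np.int64(281)) seen [401.2 281.2] 93 [ 0.4699 -0.0474  0.025 ]
hole pred [ 0.4915 -0.1832  0.025 ] (np.int64(456), np.int64(273)) seen [457.4 272.1] 23 [ 0.4926 -0.186   0.025 ]
```

View pics/s3.png

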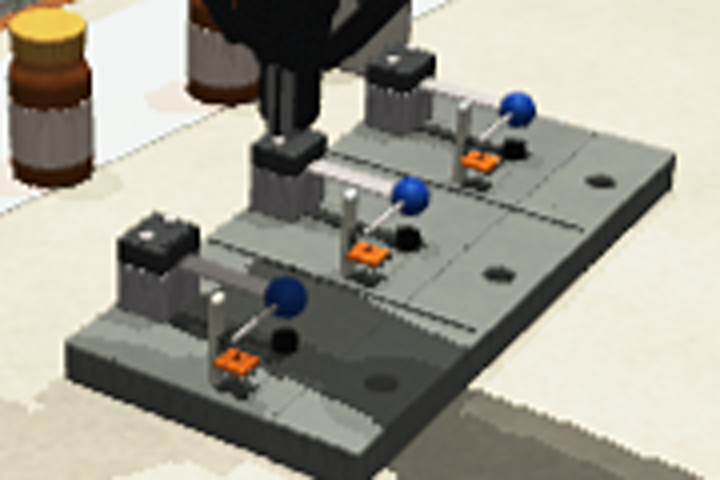

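All three orange pointers are down near the bottoms of their posts (crop about (237,361), (368,253), (480,159)), and the balls have sprung back. Now I go above the red tag and open the gripper.

Call:
{"op": "drive_tool", "data": {"plan": [[[0,0,0,0.365,0.066,0,1],[0,0,0,0.365,0.066,0,1],[0,0,0,0.365,0.066,0,1],[0,0,0,0.365,0.066,0,1],[0,0,0,0.365,0.066,0,0],[0,0,0,0.365,0.066,0,0],[0,0,0,0.365,0.066,0,0],[0,0,0,0.365,0.066,0,0],[0,0,0,0,0,0,0],[0,0,0,0,0,0,0],[0,0,0,0,0,0,0]]]}}

```text
time: 17.6
eef_pos: [0.5081, 0.379, 0.152]
eef_rot: [-0.0, 0.646, 0.763, -0.001]
force: [-0.7, -0.2, 0.0]
finger_gap: 1.0
gripper_force: 0.0
```

```bash
python3 - <<'E'
from h import *
print(shift([.5087,.381,.032]))
S=bot.snapshot("side")
cv2.imwrite("pics/s4.png",cv2.resize(S[180:360,140:320],(560,560),interpolation=2)[:,:,::-1])
T=cv2.imread("pics/top0.png")
g=cv2.cvtColor(T,cv2.COLOR_BGR2GRAY)
for X in([.4481,.074],[.4699,-.0549],[.4915,-.1832]):
    u,v=proj("top",X+[.025]).round().astype(int); w=g[v-6:v+7,u-6:u+7].astype(float)
    k=np.clip(np.median(w)*.85-w,0,None); yy,xx=np.mgrid[-6:7,-6:7]; p=np.array([u+(k*xx).sum()/k.sum(),v+(k*yy).sum()/k.sum()])
    print(X,(k>0).sum(),p.round(1),plane("top",p,.025).round(4))
E
```

```text
[0.02  0.012 1.2  ]
[0.4481, 0.074] 25 [353.4 291. ] [0.4457 0.0701 0.025 ]
[0.4699, -0.0549] 27 [405.6 281.6] [ 0.4689 -0.0584  0.025 ]
[0.4915, -0.1832] 31 [457.5 272.4] [ 0.4918 -0.1863  0.025 ]
```

View pics/s4.png

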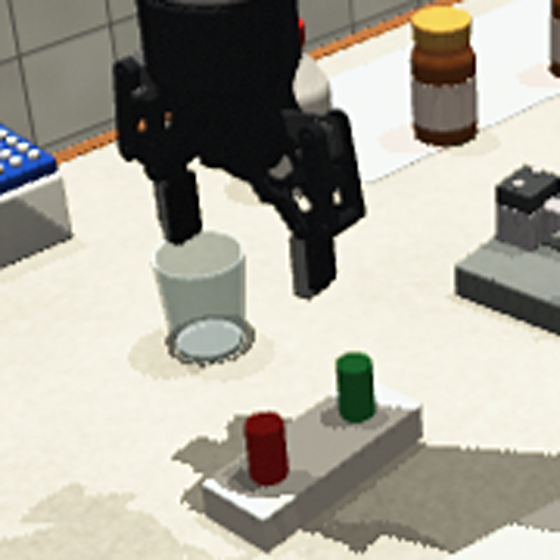

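The fingers are open above the red tag, one each side along the block's short axis, and the green tag is clear. Descending.

Call:
{"op": "drive_tool", "data": {"plan": [[[0,0,0,0.02,0.012,0.2,0],[0,0,0,0,0,0.2,0],[0,0,0,0,0,0.2,0],[0,0,0,0,0,0.2,0],[0,0,0,0,0,0.15,0],[0,0,0,0,0,0.1,0],[0,0,0,0,0,0.1,0],[0,0,0,0,0,0.05,0],[0,0,0,0,0,0,0],[0,0,0,0,0,0,0]]]}}

```text
time: 18.65
eef_pos: [0.5099, 0.3827, 0.0341]
eef_rot: [0.0, 0.646, 0.763, 0.001]
force: [-0.1, -0.5, -0.5]
finger_gap: 1.002
gripper_force: 0.0
```

```bash
python3 - <<'E'
from h import *
T=bot.snapshot("top");S=bot.snapshot("side");print(bot.observe()["force"],bot.observe()["eef_pos"])
for n in(RED,GRN):print(blobs(T,*n,(210,245,275,280),3),blobs(S,*n,(205,285,270,340),3))
cv2.imwrite("pics/s5.png",np.hstack([cv2.resize(T[225:305,190:290],(350,280),interpolation=2),cv2.resize(S[250:370,170:300],(303,280),interpolation=2)])[:,:,::-1])
E
```

```text
[-0.16258862 -0.02176167 -0.17334353] [0.51011612 0.3828397  0.03447386]
[] [(np.float64(225.3), np.float64(323.9), 254)]
[(np.float64(254.8), np.float64(261.5), 57)] [(np.float64(257.8), np.float64(303.7), 41), (np.float64(250.3), np.float64(305.7), 3)]
```

View pics/s5.png

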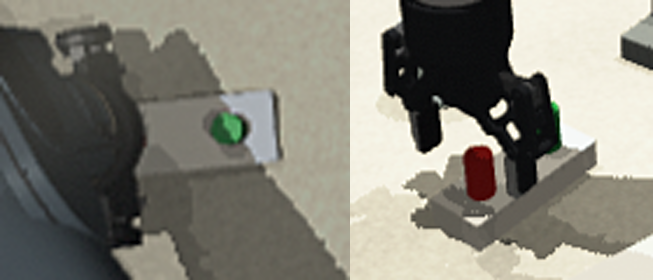

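The red tag stands between the open fingers and the green tag is clear of the near finger. Closing.

Call:
{"op": "drive_tool", "data": {"plan": [[[0,0,0,-0.015,0,0.02,0],[0,0,0,0,0,0,0.5],[0,0,0,0,0,0,0.7],[0,0,0,0,0,0,1],[0,0,0,0,0,0,1],[0,0,0,0,0,0,1],[0,0,0,0,0,0,1],[0,0,0,0,0,0,1]]]}}

```text
time: 19.55
eef_pos: [0.5095, 0.3809, 0.0316]
eef_rot: [-0.0, 0.646, 0.763, -0.0]
force: [-1.8, -0.1, 1.8]
finger_gap: 0.241
gripper_force: 58.6
```

Call:
{"op": "drive_tool", "data": {"plan": [[[0,0,0,0,0,-0.1,1],[0,0,0,0,0,-0.2,1],[0,0,0,0,0,-0.3,1],[0,0,0,0,0,-0.3,1],[0,0,0,0,0,-0.1,1],[0,0,0,0,0,0,1],[0,0,0,0,0,0,1]]]}}

```text
time: 20.25
eef_pos: [0.5095, 0.3806, 0.1303]
eef_rot: [-0.0, 0.646, 0.763, -0.001]
force: [-0.7, 0.7, -1.2]
finger_gap: 0.238
gripper_force: 58.6
```

```bash
python3 - <<'E'
from h import *
S=bot.snapshot("side");s=bot.observe();print(s["eef_pos"],s["force"])
print(blobs(S,*RED,(150,200,300,345),3),blobs(S,*GRN,(205,285,270,340),3))
print(shift([.470,-.055,.132]))
# side-view hole
S0=cv2.imread("pics/side0.png");g=cv2.cvtColor(S0,cv2.COLOR_BGR2GRAY)
for X in([.4481,.074],[.4699,-.0549],[.4915,-.1832]):
    u,v=proj("side",X+[.025]).round().astype(int)
    w=g[v-7:v+8,u-9:u+10].astype(float);k=w<np.median(w)*.7
    p=np.argwhere(k);print((u,v),k.sum(),"cols",p[:,1].min()+u-9,p[:,1].max()+u-9,"rows",p[:,0].min()+v-7,p[:,0].max()+v-7)
T0=cv2.imread("pics/top0.png")
cv2.imwrite("pics/c6.png",np.hstack([cv2.resize(T0[270:292,392:416],(360,330),interpolation=0),cv2.resize(S0[232:262,375:405],(330,330),interpolation=0)]))
for n in("top","side"):
  X=np.array([.4699,-.0549,.025]);print(n,proj(n,X),[proj(n,X+np.array(d)*.0085).round(1).tolist() for d in([1,0,0],[-1,0,0],[0,1,0],[0,-1,0])])
E
```

```text
[0.50884019 0.38034137 0.12934047] [-0.7519663  -0.26112079 -0.87676113]
[(np.float64(215.9), np.float64(276.8), 126)] [(np.float64(254.0), np.float64(304.3), 218)]
[-4.229 -1.105 -0.018]
(np.int64(364), np.int64(275)) 36 cols 361 373 rows 273 282
(np.int64(394), np.int64(247)) 31 cols 391 403 rows 247 254
(np.int64(419), np.int64(224)) 30 cols 416 428 rows 224 231
top [404.19327056 281.2093488 ] [[404.2, 277.7], [404.2, 284.7], [400.7, 281.2], [407.7, 281.2]]
side [393.71970946 247.4963498 ] [[390.6, 246.1], [396.8, 248.9], [391.4, 248.9], [396.0, 246.1]]
```

View pics/c6.png

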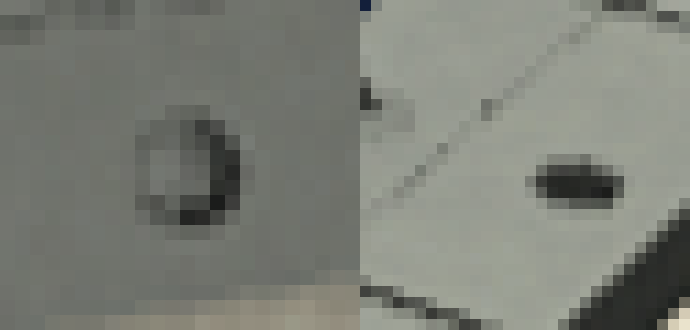

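The hole mouth sits at about (404,281) in the top view and (394,248) in the side view, giving roughly (0.4705, -0.055). The tag is held and the green one has not moved. Carrying it over.

Call:
{"op": "drive_tool", "data": {"plan": [[[0,0,0,-0.3,-0.08,0,1],[0,0,0,-0.36,-0.094,0,1],[0,0,0,-0.36,-0.094,0,1],[0,0,0,-0.36,-0.094,0,1],[0,0,0,-0.36,-0.094,0,1],[0,0,0,-0.36,-0.094,0,1],[0,0,0,-0.36,-0.094,0,1],[0,0,0,-0.36,-0.094,0,1],[0,0,0,-0.36,-0.094,0,1],[0,0,0,-0.36,-0.094,0,1],[0,0,0,-0.36,-0.094,0,1],[0,0,0,-0.33,-0.08,0,1]]]}}

```text
time: 21.5
eef_pos: [0.4695, -0.0558, 0.1291]
eef_rot: [-0.002, 0.646, 0.763, -0.001]
force: [1.4, 0.2, -0.1]
finger_gap: 0.244
gripper_force: 58.7
```

Call:
{"op": "drive_tool", "data": {"plan": [[[0,0,-0.095,0,0,0,1],[0,0,-0.095,0,0,0,1],[0,0,-0.095,0,0,0,1],[0,0,-0.095,0,0,0,1],[0,0,-0.095,0,0,0,1],[0,0,-0.095,0,0,0,1],[0,0,-0.095,0,0,0,1],[0,0,-0.095,0,0,0,1],[0,0,-0.095,0,0,0,1],[0,0,-0.095,0,0,0,1],[0,0,-0.097,0,0,0,1],[0,0,0,0,0,0,1]]]}}

```text
time: 22.7
eef_pos: [0.47, -0.0541, 0.1292]
eef_rot: [-0.002, -0.083, 0.997, 0.001]
force: [-0.4, -0.5, -0.3]
finger_gap: 0.238
gripper_force: 58.6
```

Call:
{"op": "drive_tool", "data": {"plan": [[[0,0,0,0,0,0,1],[0,0,0,0,0,0,1],[0,0,0,0,0,0,1]]]}}

```text
time: 23.0
eef_pos: [0.4711, -0.0544, 0.1311]
eef_rot: [-0.0, -0.082, 0.997, 0.0]
force: [-1.1, -0.3, -0.5]
finger_gap: 0.243
gripper_force: 58.6
```

```bash
python3 - <<'E'
from h import *
s=bot.observe();print(s["eef_pos"],s["eef_rot"],shift([.4705,-.0545,.056]))
E
```

```text
[ 0.47113501 -0.05443068  0.13105178] [-2.87453588e-04 -8.24062166e-02  9.96598777e-01  1.04893254e-04] [0.006 0.    0.751]
```

Call:
{"op": "drive_tool", "data": {"plan": [[[0,0,0,0.008,0,0.2,1],[0,0,0,0,0,0.25,1],[0,0,0,0,0,0.15,1],[0,0,0,0,0,0.1,1],[0,0,0,0,0,0.04,1],[0,0,0,0,0,0,1],[0,0,0,0,0,0,1],[0,0,0,0,0,0,1]]]}}

```text
time: 23.8
eef_pos: [0.4715, -0.0549, 0.0586]
eef_rot: [0.001, -0.083, 0.997, -0.0]
force: [-0.3, -0.1, -0.7]
finger_gap: 0.236
gripper_force: 58.6
```

```bash
python3 - <<'E'
from h import *
S=bot.snapshot("side");s=bot.observe();print(s["eef_pos"],s["force"])
cv2.imwrite("pics/s7.png",cv2.resize(S[185:275,335:455],(800,600),interpolation=2)[:,:,::-1])
print(proj("side",[.4705,-.0548,.031]),proj("side",[.4705,-.0548,.025]))
E
```

```text
[ 0.4714207  -0.05483833  0.05848405] [-0.09182972  0.25308776  0.16726484]
[393.67712835 245.0782387 ] [393.47339319 247.41600892]
```

View pics/s7.png

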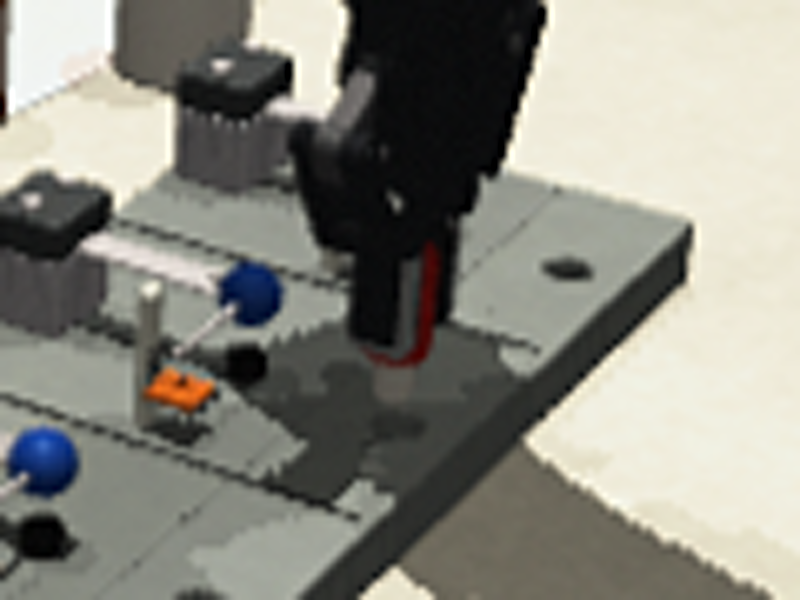

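The shank's foot at crop (393,400) hangs just above the hole at (402,422), and looks about 1 px left of it. I'll measure that.

```bash
python3 - <<'E'
from h import *
g=cv2.cvtColor(bot.snapshot("side"),cv2.COLOR_RGB2GRAY);print(bot.observe()["eef_pos"])
print("cols",list(range(384,406)))
for v in range(238,254): print(v,g[v,384:406].tolist())
E
```

```text
[ 0.47128378 -0.05481448  0.05835243]
cols [384, 385, 386, 387, 388, 389, 390, 391, 392, 393, 394, 395, 396, 397, 398, 399, 400, 401, 402, 403, 404, 405]
238 [79, 80, 81, 79, 79, 77, 50, 41, 40, 53, 60, 48, 33, 24, 30, 73, 79, 79, 79, 81, 80, 80]
239 [62, 60, 62, 60, 60, 74, 73, 58, 59, 42, 42, 37, 45, 41, 67, 81, 80, 79, 78, 81, 79, 80]
240 [52, 52, 53, 55, 51, 58, 62, 74, 81, 77, 78, 79, 81, 71, 78, 79, 78, 79, 79, 80, 79, 80]
241 [55, 53, 52, 52, 53, 56, 55, 79, 85, 89, 90, 90, 88, 79, 78, 78, 78, 78, 77, 79, 79, 80]
242 [58, 54, 53, 55, 56, 55, 60, 79, 84, 89, 88, 89, 85, 77, 78, 79, 78, 79, 79, 80, 69, 67]
243 [56, 53, 55, 57, 57, 55, 56, 80, 85, 88, 87, 87, 83, 77, 77, 79, 80, 80, 79, 80, 65, 63]
244 [55, 55, 55, 55, 55, 55, 55, 68, 85, 90, 88, 88, 82, 79, 78, 80, 80, 80, 79, 80, 76, 65]
245 [55, 55, 54, 56, 56, 55, 55, 57, 67, 79, 75, 73, 68, 69, 69, 70, 70, 70, 67, 69, 69, 65]
246 [54, 55, 55, 54, 55, 55, 55, 54, 56, 59, 59, 65, 62, 63, 64, 64, 64, 63, 64, 64, 64, 64]
247 [56, 55, 56, 55, 57, 56, 56, 45, 46, 45, 48, 51, 50, 52, 60, 64, 63, 64, 64, 65, 63, 64]
248 [54, 54, 52, 55, 56, 56, 48, 42, 42, 45, 45, 45, 43, 43, 44, 62, 63, 63, 64, 63, 64, 65]
249 [54, 52, 55, 54, 55, 55, 52, 43, 42, 45, 45, 42, 42, 39, 48, 63, 66, 64, 64, 64, 66, 59]
250 [55, 53, 55, 56, 56, 56, 57, 43, 41, 42, 50, 51, 51, 47, 62, 67, 65, 65, 65, 65, 58, 46]
251 [56, 54, 56, 55, 56, 44, 44, 57, 59, 59, 61, 64, 64, 63, 65, 65, 64, 64, 64, 60, 48, 43]
252 [55, 55, 55, 57, 54, 50, 69, 77, 68, 66, 64, 65, 65, 66, 65, 63, 64, 65, 60, 47, 44, 43]
253 [56, 56, 54, 56, 56, 54, 68, 68, 65, 64, 64, 64, 63, 64, 64, 65, 65, 60, 49, 44, 43, 44]
```

Call:
{"op": "drive_tool", "data": {"plan": [[[0,0,0,0.019,0.008,0,1],[0,0,0,0,0,0.03,1],[0,0,0,0,0,0.03,1],[0,0,0,0,0,0.02,1],[0,0,0,0,0,0.02,1],[0,0,0,0,0,0.02,1],[0,0,0,0,0,0,1],[0,0,0,0,0,0,1],[0,0,0,0,0,0,1]]]}}

```text
time: 24.8
eef_pos: [0.4687, -0.0542, 0.0455]
eef_rot: [0.0, -0.083, 0.997, -0.0]
force: [0.3, 0.1, -1.0]
finger_gap: 0.238
gripper_force: 58.6
```

Inside the mouth by about 4 mm without contact force. I continue.

Call:
{"op": "drive_tool", "data": {"plan": [[[0,0,0,0,0,0.02,1],[0,0,0,0,0,0.02,1],[0,0,0,0,0,0.02,1],[0,0,0,0,0,0,1],[0,0,0,0,0,0,1],[0,0,0,0,0,0,1]]]}}

```text
time: 25.4
eef_pos: [0.4685, -0.0542, 0.0394]
eef_rot: [0.0, -0.083, 0.997, -0.0]
force: [0.0, -0.2, -1.0]
finger_gap: 0.243
gripper_force: 58.6
```

Call:
{"op": "drive_tool", "data": {"plan": [[[0,0,0,0,0,0.02,1],[0,0,0,0,0,0.02,1],[0,0,0,0,0,0.02,1],[0,0,0,0,0,0,1],[0,0,0,0,0,0,1],[0,0,0,0,0,0,1]]]}}

```text
time: 26.0
eef_pos: [0.4686, -0.0541, 0.0334]
eef_rot: [0.0, -0.083, 0.997, -0.0]
force: [0.2, -0.7, -0.3]
finger_gap: 0.236
gripper_force: 58.6
```

Call:
{"op": "drive_tool", "data": {"plan": [[[0,0,0,0,0,0.015,1],[0,0,0,0,0,0,1],[0,0,0,0,0,0,1],[0,0,0,0,0,0,0.4],[0,0,0,0,0,0,0.4],[0,0,0,0,0,0,0.4],[0,0,0,0,0,0,0.4],[0,0,0,0,0,0,0.4]]]}}

```text
time: 26.8
eef_pos: [0.4686, -0.0542, 0.032]
eef_rot: [0.0, -0.083, 0.997, -0.0]
force: [-0.7, -0.5, -0.1]
finger_gap: 0.598
gripper_force: 0.0
```

Call:
{"op": "drive_tool", "data": {"plan": [[[0,0,0,0,0,-0.1,0.4],[0,0,0,0,0,-0.2,0.4],[0,0,0,0,0,-0.4,0.4],[0,0,0,0,0,-0.4,0.4],[0,0,0,0,0,-0.3,0.4],[0,0,0,0,0,0,0.4],[0,0,0,0,0,0,0.4],[0,0,0,0,0,0,0.4]]]}}

```text
time: 27.6
eef_pos: [0.4679, -0.0539, 0.1709]
eef_rot: [-0.001, -0.083, 0.997, 0.0]
force: [-0.5, 0.0, -0.9]
finger_gap: 0.597
gripper_force: 0.0
```

```bash
python3 - <<'E'
from h import *
S=bot.snapshot("side");s=bot.observe();print(s["eef_pos"],s["force"],s["time"])
b=blobs(S,*RED,(360,180,430,270),3);print(b,proj("side",[.4695,-.0548,.0435]),blobs(S,*GRN,(205,285,270,340),3))
cv2.imwrite("pics/s8.png",S[:,:,::-1])
E
```

```text
[ 0.46753433 -0.05386061  0.17039546] [-0.68887848  0.56230736 -0.90709398] 27.65
[(np.float64(394.7), np.float64(241.0), 175)] [394.47306648 240.32764208] [(np.float64(254.0), np.float64(304.0), 217)]
```

View pics/s8.png

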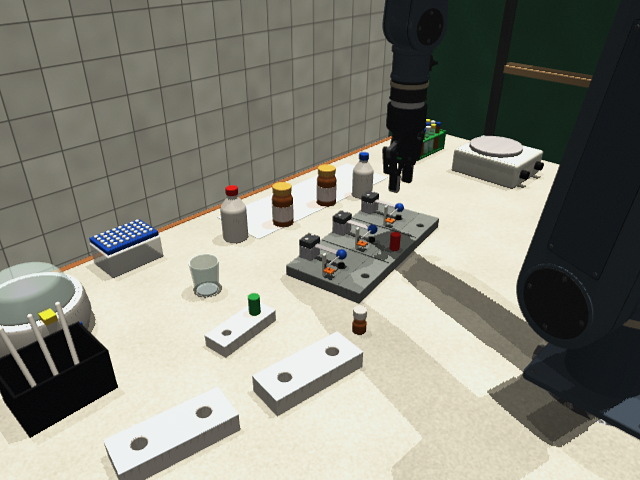

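The red tag stands upright and seated in the middle bay at (395,241), within 1 px of where a fully seated tag should appear. The green tag, bottles, jars, beaker and vial are where they started, and the gripper is clear.

```bash
python3 -c "
from bench import bot
print(bot.close_job())"
```

```text
the job is handed in; nothing more can be done
None
```

The middle leaf is the soft one (about 4 N at its stop, against about 10 N for the left and right); the red tag is seated in the middle bay's hole and released, everything else is where it started, and the job is handed in at about 28 s, though no verdict came back.

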